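# Spring open the card chest under the paperweight

### The job

Two alike card chests stand on the table; work on the one whose lid has the marble paperweight on it. Without lifting anything, slide the paperweight with your fingertips off the lid and fully onto the fixed top beside it, then press the front edge of that lid down until its touch catch lets go, and take your hand away so that the lid springs up and stays ajar. Do not tip the paperweight, do not swing the lid further open, and leave the other chest's lid and the rest of the things as they are.

Things in the scene. Friction and masses are not known exactly. Their poses are not given: they have to be found in the camera images.
- chest_a: Card chest to be opened, with the paperweight on its lid: dark wooden box fixed to the table, 170 (x) x 280 (y) x 100 mm high. Origin at the centre of its underside, z up, front to its own -x. Its level top has two flush parts, a 2 mm seam between: brown lid, x -85 to +73 mm, y -139 to +18 mm, hinged at its back edge (x = +74 mm); fixed dark deck, y +20 to +140 mm.
- deck_a (a point): Centre of the upper surface of chest_a's fixed deck (170 x 120 mm), 80 mm to the left (+y) of the chest's centre line: the place for the paperweight. Axes as the chest's.
- chest_b: The other card chest, of the same make and in the same frame convention; a roll of tape lies on its lid and a wooden stamp stands on its deck. Its lid is to stay shut.
- lid_a_press (a point): Point on the upper surface of chest_a's lid, 14 mm behind the middle of its free front edge and 145 mm from its hinge: the place to press, straight down. The lid turns with it.
- lid_a (a joint): Lid angle of chest_a in rad: 0 shut and flush (to 0.005), negative pressed in (stop at -0.03, 4.5 mm down at the press point), positive open (stop 1.3). The catch lets go about 3 mm down, at 5 to 10 N at the press point; pressing to the stop is fine. As the finger withdraws, the spring lifts the lid to about 0.39 rad (front edge 60 mm up) and holds it there. Once released it does not catch again.
- lid_b (a joint): Angle of chest_b's lid in rad, same meaning; starts and stays at 0.
- paperweight: Round marble paperweight, about 0.3 kg, standing upright on chest_a's lid: disc of 68 mm diameter and 24 mm height with a small knob, 54 mm high in all. Origin at the centre of its underside, z up. It slides with friction; push it low on the disc.
- tape_roll: Bystander: roll of clear tape, 84 mm across and 20 mm high, lying on chest_b's lid. Origin at the centre of its underside.
- stamp: Bystander: wooden hand stamp, 36 mm across and 60 mm high, standing on chest_b's deck. Origin at the centre of its underside.
- eraser: Bystander: block of rubber 50 x 22 x 14 mm lying on the table in front of the chests. Origin at the centre of its underside.
- mug: Bystander: white mug, 80 mm across and 90 mm high, on the table beyond the chests. Origin at the centre of its underside.
- glue: Bystander: white glue bottle, 40 mm across and 100 mm high, on the table beyond the chests. Origin at the centre of its underside.
- stapler: Bystander: stapler 140 x 34 x 50 mm on the table beyond the chests. Origin at the centre of its underside.
- notebook: Bystander: blue notebook 130 x 190 x 18 mm on the table beyond the chests. Origin at the centre of its underside.
Things that resemble listed ones, but are neither listed nor needed, are in the scene too. Of the things shaped like the paperweight, the marble one is meant.

How it is judged:
By the outcome, as a careful person would: the job done as asked, in the order asked, and still so for the second after the job is handed in, with the robot touching nothing.
It also fails if it takes over 51 s, if anything falls off the work surface, if the arm or the gripper's body presses on something with over 40 N, if the wrist force passes 120 N, or if a joint passes its speed limit or range.

### The arm

A 7-joint arm with a two-finger parallel gripper is mounted at the origin on the work surface. World frame = base frame: x ahead of the robot, y to its left, z up, the work surface at z = 0. Lengths are in m, angles in rad, forces in N, time in s.
With the tool pointing down it reaches from about 0.425 to 0.925 m from the base axis. Payload 6.8 kg.
Tool frame: the origin (TCP) lies on the mounting face of the last link; the fingertips stand 173 mm ahead of it and the grasp point (between the pads) lies 155 mm ahead of it (grip_point_offset is the distance from the TCP to the grasp point, in m); x points along the fingers, z is the direction in which the jaws open and shut, and the axes are right-handed (so a half turn about x gives the same grasp; the last joint's range is limited). The gripper opens to 85 mm and grips with 20 to 120 N. Pads are 22 mm wide; open, the fingers measure 114 mm over their backs; the gripper's body (76 mm by 85 mm) begins 54 mm behind the grasp point. The pads swing forward as they close: fully open they stand 13 mm farther back than shut.
Start: joints at [-1.31, 0.477, 0.022, 1.555, -0.011, 1.109, -0.083], TCP at [0.243, 0.63, 0.405] pointing down, gripper open.
Joint ranges: [-2.96, 2.96], [-0.34, 2.1], [-1.41, 1.46], [0.24, 2.44], [-1.37, 4.51], [0.17, 1.92], [-2.96, 2.96]. Speed limits (rad/s): [2.39, 2.39, 3.14, 3.14, 3.14, 3.14, 3.14].

### API

Orientations are given as a rotation vector (axis times angle).
In Python, from bench import * gives the robot as it stands. The module is installed in compiled form; this text tells all that it offers.
- The arm moves only by the tool servo_tool, never from a script. Its argument "motion" is a list of rows, each a list of 5 numbers: the shift along the tool's x, y, z in m, then the turn about the tool's x in degrees, then the gripper command: -1 is fully open, 1 is shut, values between are in proportion. In form: [[dx, dy, dz, turn, fingers], ...]. A call has 1 to 8 rows; each row is the pose to reach, as a shift and turn from the pose measured when the call began, along the tool's axes at that moment; what a row does not reach only later rows make up. A row lasts 1/10 s, in which the tool goes at most 50 mm and 8.59 degrees, less where a joint would pass 70% of its speed; a pose out of reach is approached as far as the arm can. A call with a gripper value outside its range is refused whole. The fingers move at their own pace and stop on an object; "force" is the grip in N (left out, the last holds). Time passes only in rows, so rows that repeat a pose let the fingers close. It gives the time, the measured TCP pose, the force and the opening at its end, in the units of the state.
- get_obs(): the state, without advancing time (a new reading comes with each control period).
- grab_frame(name): name is "scene" or "top"; returns the picture (420x560x3 uint8, red, green, blue); there is no depth.
- camera_params(name): a dict with "mtx" (3x3 intrinsics, pixels), "world_to_cam" (4x4, takes a point from world to camera coordinates). Camera axes: x right, y down, z forward; pixel columns grow to the right and rows downward; lengths in m; the calibration is good to about 2 mm. A picture is of the moment at which its call begins. camera_params takes no time and is no camera call.
- hand_in(): hands the job in, once; it reports no verdict.
The state is a dict: "clock": time; "joints": joint angles; "qvel": joint speeds; "tau": joint torques, N m; "tcp_pos": TCP position; "orientation": TCP orientation; "contact_force": force on the tool from outside, world axes, zero at the start; "moment": the same for the moment, N m; "grip_width": finger opening in m.
Only numpy, scipy, OpenCV 4.12 (cv2) and the standard library are available. Lean on these libraries where they do the work, as an engineer would, in place of code of your own. Each camera call takes 0.05 s, during which the arm holds its last target. There are 200 camera calls.

## Working session

There is one attempt and no reset: what is moved stays moved. The work goes in short steps, Python scripts to look and compute and a tool call to move; the robot and the scene stay as the last step left them, time stands still between calls to the robot, and variables do not carry over. Pictures are saved under pics/ and viewed, about 8 in all and at most 12, crops included, and the job is handed in when it is done.

Besides the shell and the picture viewer there is one more tool, called after "Emit:" as name(argument=value, ...) on one line, values as JSON. servo_tool: Moves the arm, as the interface text tells. Its arguments: {"type":"object","properties":{"motion":{"type":"array","items":{"type":"array","items":{"type":"number"}}},"force":{"type":"number"}},"required":["motion"]}

```bash
mkdir -p pics; cat > h.py <<'E'
from bench import *
import numpy as np, cv2
def save(n,f,crop=None,s=1):
    im=grab_frame(n)[:,:,::-1]
    if crop: x0,y0,x1,y1=crop; im=im[y0:y1,x0:x1]
    cv2.imwrite(f,cv2.resize(im,None,fx=s,fy=s,interpolation=cv2.INTER_CUBIC))
def ray(n,u,v,z):
    c=camera_params(n);K=np.array(c["mtx"]);T=np.array(c["world_to_cam"])
    R,t=T[:3,:3],T[:3,3];o=-R.T@t;d=R.T@np.linalg.solve(K,[u,v,1]);return o+d*(z-o[2])/d[2]
def proj(n,p):
    c=camera_params(n);K=np.array(c["mtx"]);T=np.array(c["world_to_cam"])
    q=K@(T@np.r_[p,1])[:3];return q[:2]/q[2]
E
python3 - <<'E'
from h import *
a=grab_frame("top");b=grab_frame("scene")
cv2.imwrite("pics/top.png",cv2.resize(a[:,:,::-1],None,fx=1.42,fy=1.42,interpolation=2));cv2.imwrite("pics/scene.png",cv2.resize(b[:,:,::-1],None,fx=1.42,fy=1.42,interpolation=2))
o=get_obs();print({k:np.round(v,3) for k,v in o.items()})
from scipy.spatial.transform import Rotation as R
print(R.from_rotvec(o["orientation"]).as_matrix().round(3))
E
```

```text
{'clock': np.float64(0.1), 'joints': array([-1.31 ,  0.478,  0.022,  1.556, -0.011,  1.109, -0.083]), 'qvel': array([-0.   , -0.001, -0.001, -0.003,  0.   ,  0.002, -0.002]), 'tau': array([ 5.0000e-03, -5.9776e+01,  1.6140e+00, -2.8195e+01,  1.3000e-02,
        5.0000e-03,  0.0000e+00]), 'tcp_pos': array([0.243, 0.629, 0.404]), 'orientation': array([-0.934,  1.363,  0.933]), 'contact_force': array([ 1.063, -0.209,  0.004]), 'moment': array([-0.005,  0.027,  0.008]), 'grip_width': np.float64(0.086)}
[[-0.    -0.933  0.36 ]
 [-0.002  0.36   0.933]
 [-1.    -0.    -0.002]]
```

View pics/top.png

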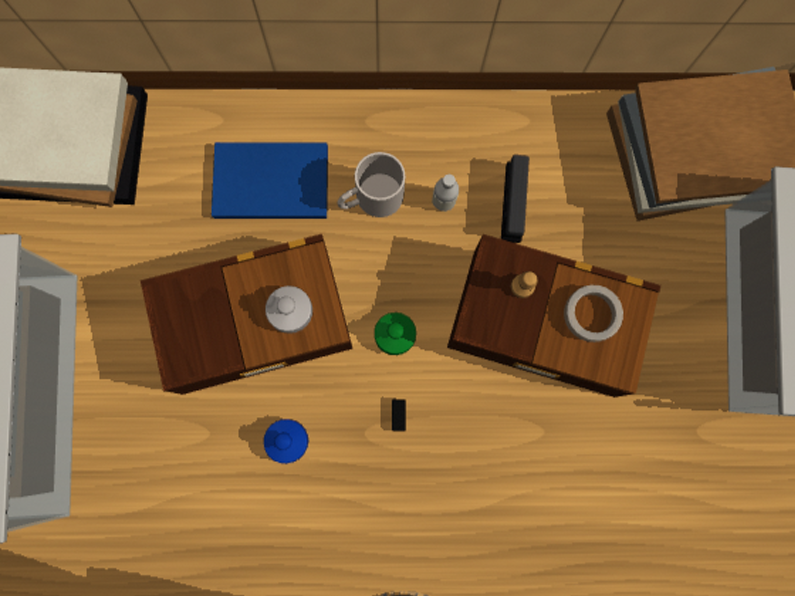

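View pics/scene.png

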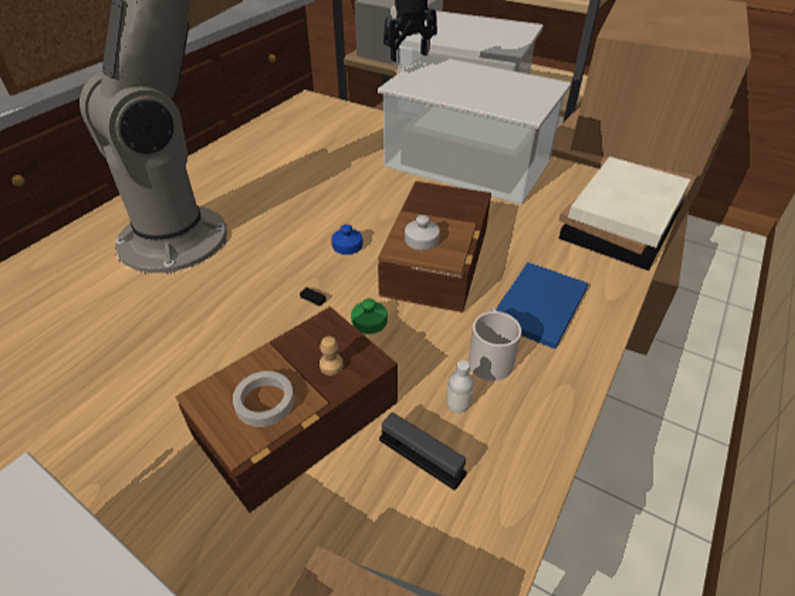

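Top view: the paperweight-shaped things are the white-grey marble one at (289,308) on the left chest's lid, a green one at (395,332) on the table and a blue one at (286,441) on the table. The marble one on the left chest fits the description, so that is chest_a. The right chest, with tape and stamp, is chest_b. I'll confirm with a crop.

```bash
python3 - <<'E'
from h import *
save("top","pics/c1.png",(90,155,260,285),4.5)
E
```

```text
(no output)
```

View pics/c1.png

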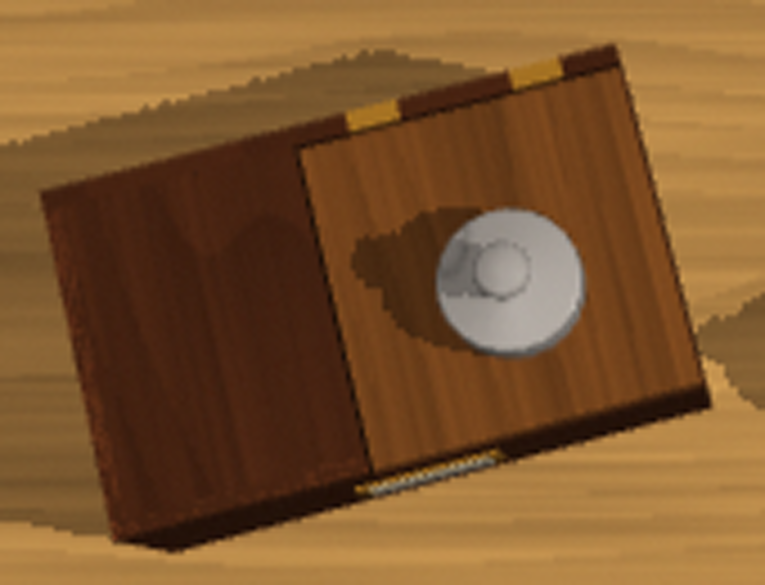

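The crop shows the marble disc centred at about (510,282). The chest's top corners are at (42,192), (617,45), (704,385) and (112,540), and the seam runs from (300,148) to (370,472).

```bash
python3 - <<'E'
from h import *
f=lambda u,v,z: ray("top",90+(u+.5)/4.5-.5,155+(v+.5)/4.5-.5,z)
P=[f(*p,.1) for p in [(42,192),(617,45),(704,385),(112,540)]]
L=np.array([[.085,.14],[.085,-.14],[-.085,-.14],[-.085,.14]])
W=np.array(P)[:,:2]; Lc=L-L.mean(0);Wc=W-W.mean(0)
th=np.arctan2((Lc[:,0]*Wc[:,1]-Lc[:,1]*Wc[:,0]).sum(),(Lc*Wc).sum())
R=np.array([[np.cos(th),-np.sin(th)],[np.sin(th),np.cos(th)]]);c=W.mean(0)
print("chest",c,np.degrees(th),"res",((W-c)@R-L).round(4).tolist())
for p in[(300,148),(370,472)]: print("seam",(f(*p,.1)[:2]-c)@R)
pw=f(510,282,.122)[:2];print("pw",pw,(pw-c)@R)
for n,l in dict(deck=(0,.08),press=(-.071,-.0605),start=(0,-.11)).items(): print(n,c+R@l)
t=get_obs()["tcp_pos"];print(t, "green",ray("top",395/1.42,332/1.42,.02),"blue",ray("top",286/1.42,441/1.42,.02),"mug",ray("top",380/1.42,170/1.42,.09))
E
```

```text
chest [0.53823422 0.23350416] 14.650156643033087 res [[-0.0006, -0.0002], [0.0003, -0.0002], [-0.0001, 0.0001], [0.0003, 0.0004]]
seam [0.07429757 0.01763684]
seam [-0.08464106  0.01939522]
pw [0.53661975 0.16523159] [-0.01882923 -0.06564458]
deck [0.51800091 0.31090321]
press [0.484844   0.15701406]
start [0.56605502 0.12708046]
[0.24324637 0.62943417 0.40396564] green [0.51606824 0.00745593 0.02      ] blue [0.34605585 0.17776761 0.02      ] mug [0.76288516 0.03064595 0.09      ]
```

Emit:
servo_tool(motion=[[0,-0.03,-0.024,5,0.05],[0,-0.06,-0.048,12,0.05],[0,-0.095,-0.076,19,0.05],[0,-0.13,-0.104,26,0.05],[0,-0.165,-0.13,33,0.05],[0,-0.2,-0.16,40,0.05],[0,-0.24,-0.19,47,0.05],[0,-0.26,-0.21,54,0.05]])

```text
clock: 0.95
tcp_pos: [0.4122, 0.3358, 0.4043]
orientation: [-0.198, 1.562, 0.194]
contact_force: [-0.7, 0.5, -0.1]
grip_width: 0.0408
```

```bash
cat >> h.py <<'E'
from scipy.spatial.transform import Rotation as Ro
C=np.array([.5382,.2335]);TH=np.radians(14.65)
RC=np.array([[np.cos(TH),-np.sin(TH)],[np.sin(TH),np.cos(TH)]])
def goto(l,z):
    o=get_obs();M=Ro.from_rotvec(o["orientation"]).as_matrix()
    a=np.degrees(np.arctan2(M[1,2],M[0,2]))
    print("clk",o["clock"],"tcp",np.round(o["tcp_pos"],4),"local",((o["tcp_pos"][:2]-C)@RC).round(4),"turn",round(a-14.65,2),"w",o["grip_width"],"F",np.round(o["contact_force"],2),"q",np.round(o["joints"],2),"xax",M[:,0].round(4))
    print("shift",(M.T@(np.r_[C+RC@l,z]-o["tcp_pos"])).round(4))
E
python3 -c "
from h import *
goto((-.019,-.135),.404)"
```

```text
clk 0.95 tcp [0.4122 0.3358 0.4043] local [-0.096   0.1308] turn -0.34 w 0.0407704779067827 F [-0.69  0.52 -0.1 ] q [-1.06  0.24  0.31  1.91 -0.08  1.   -0.47] xax [ 3.0e-04 -2.4e-03 -1.0e+00]
shift [ 0.0009 -0.2654  0.0786]
```

Emit:
servo_tool(motion=[[0,-0.045,0.013,0,0.05],[0,-0.09,0.026,0,0.05],[0,-0.135,0.04,0,0.05],[0,-0.18,0.053,0,0.05],[0,-0.22,0.065,0,0.05],[0,-0.25,0.074,0,0.05],[0,-0.266,0.079,0,0.05],[0,-0.266,0.079,0,0.05]])

```text
clock: 1.75
tcp_pos: [0.5554, 0.0947, 0.4049]
orientation: [-0.195, 1.562, 0.189]
contact_force: [0.2, 0.2, -0.1]
grip_width: 0.0405
```

Emit:
servo_tool(motion=[[0.03,0,0,0,0.05],[0.06,0,0,0,0.05],[0.08,0,0,0,0.05],[0.09,0,0,0,0.05],[0.1,0,0,0,0.05],[0.1,0,0,0,0.05]])

```text
clock: 2.35
tcp_pos: [0.5551, 0.0949, 0.3042]
orientation: [-0.196, 1.563, 0.19]
contact_force: [-0.1, 0.3, -0.9]
grip_width: 0.0408
```

```bash
python3 -c "
from h import *
goto((-.019,-.135),.277)
a=grab_frame('top')[155:285,90:260,::-1];b=grab_frame('scene')[100:230,230:400,::-1]
cv2.imwrite('pics/c2.png',cv2.resize(np.hstack([a,b]),None,fx=2.35,fy=2.35,interpolation=2))"
```

```text
clk 2.35 tcp [0.5551 0.0949 0.3042] local [-0.0187 -0.1384] turn -0.57 w 0.04084438459825641 F [-0.06  0.27 -0.88] q [-0.6   0.44  0.4   1.94 -0.23  0.81  0.18] xax [-6.0e-04 -3.9e-03 -1.0e+00]
shift [ 0.0272  0.0035 -0.0003]
```

View pics/c2.png

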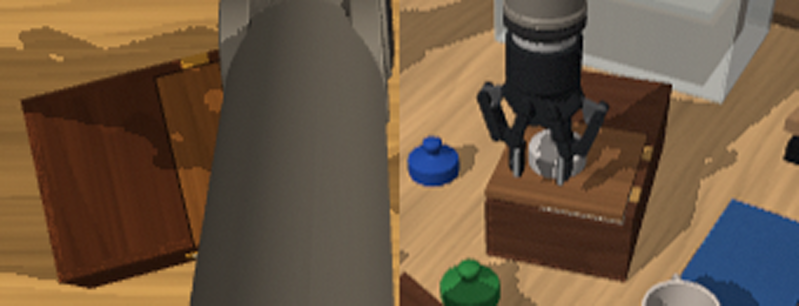

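The top view is blocked by the arm. In the scene crop both fingertips, near (515,160) and (560,165), stand on the near side of the disc, straddling it. Next I descend and push slowly toward the deck.

Emit:
servo_tool(motion=[[0.015,0.0,0,0.5,0.05],[0.024,0.0,0,0.5,0.05],[0.027,0.0,0,0.5,0.05],[0.027,0.005,0,0.5,0.05],[0.027,0.015,0,0.5,0.05],[0.027,0.025,0,0.5,0.05]])

```text
clock: 3.05
tcp_pos: [0.5496, 0.1197, 0.2787]
orientation: [-0.188, 1.561, 0.183]
contact_force: [0.8, 0.3, -0.4]
grip_width: 0.0406
```

```bash
python3 -c "
from h import *
goto((-.019,.041),.277)"
```

```text
clk 3.05 tcp [0.5496 0.1197 0.2787] local [-0.0177 -0.113 ] turn -1.1 w 0.04056151696692485 F [ 0.83  0.3  -0.41] q [-0.63  0.47  0.39  1.96 -0.25  0.76  0.14] xax [ 0.002  -0.0029 -1.    ]
shift [ 0.0012  0.1539 -0.0042]
```

Emit:
servo_tool(motion=[[0,0.01,0,-0.5,0.05],[0,0.02,0,-1,0.05],[0,0.03,0,-1,0.05],[0,0.04,-0.001,-1,0.05],[0,0.05,-0.001,-1,0.05],[0,0.06,-0.002,-1,0.05],[0,0.07,-0.002,-1,0.05],[0,0.08,-0.002,-1,0.05]])

```text
clock: 3.85
tcp_pos: [0.5288, 0.1976, 0.2786]
orientation: [-0.202, 1.56, 0.196]
contact_force: [0.8, -2.3, 2.5]
grip_width: 0.0406
```

```bash
python3 -c "
from h import *
goto((-.019,.041),.277)
save('scene','pics/c3.png',(240,90,390,230),4)"
```

```text
clk 3.85 tcp [0.5288 0.1976 0.2786] local [-0.0181 -0.0324] turn -0.12 w 0.04056020685734531 F [ 0.84 -2.29  2.53] q [-0.76  0.47  0.38  1.95 -0.24  0.76  0.01] xax [ 0.0023 -0.003  -1.    ]
shift [ 0.0013  0.0734 -0.001 ]
```

View pics/c3.png

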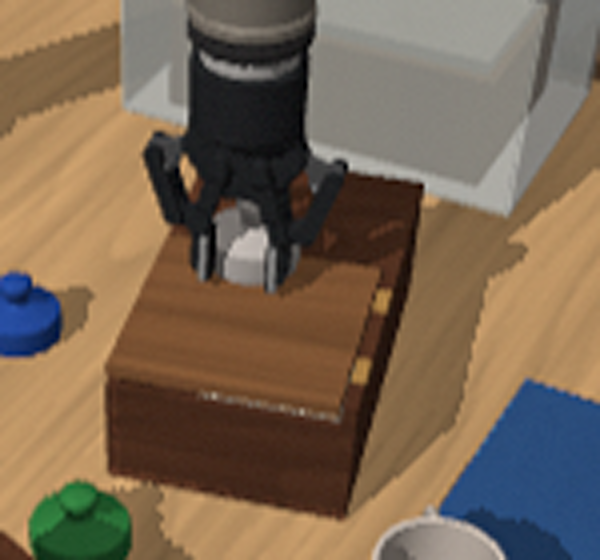

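The crop shows the disc upright in front of both fingers at about (240,250), moving toward the dark deck. I continue the push.

Emit:
servo_tool(motion=[[-0.001,0.01,0,0,0.05],[-0.001,0.02,0,0,0.05],[-0.001,0.03,-0.001,0,0.05],[-0.001,0.04,-0.001,0,0.05],[-0.001,0.05,-0.001,0,0.05],[-0.001,0.06,-0.001,0,0.05],[-0.001,0.068,-0.001,0,0.05],[-0.001,0.074,-0.001,0,0.05]])

```text
clock: 4.7
tcp_pos: [0.5083, 0.2721, 0.2792]
orientation: [-0.203, 1.56, 0.2]
contact_force: [-0.5, -1.1, -1.8]
grip_width: 0.0406
```

Emit:
servo_tool(motion=[[0,-0.01,0,0,0.05],[0,-0.03,0,0,0.05],[0,-0.06,0,0,0.05],[-0.04,-0.09,0,0,0.05],[-0.08,-0.1,0,0,0.05],[-0.11,-0.14,-0.02,0,0.3],[-0.11,-0.18,-0.04,0,0.6],[-0.11,-0.2,-0.05,0,1]])

```text
clock: 5.5
tcp_pos: [0.5099, 0.0607, 0.3911]
orientation: [-0.198, 1.558, 0.196]
contact_force: [0.1, 0.3, -0.6]
grip_width: 0.0039
```

```bash
python3 -c "
from h import *
goto((-.071,-.0605),.30)
a=grab_frame('top')[155:285,90:260,::-1];b=grab_frame('scene')[100:230,230:400,::-1]
cv2.imwrite('pics/c4.png',cv2.resize(np.hstack([a,b]),None,fx=2.35,fy=2.35,interpolation=2))"
```

```text
clk 5.5 tcp [0.5099 0.0607 0.3911] local [-0.0711 -0.16  ] turn -0.27 w 0.0039119038844261525 F [ 0.14  0.33 -0.61] q [-0.65  0.24  0.49  1.98 -0.13  0.95  0.15] xax [ 0.0041 -0.0012 -1.    ]
shift [ 0.0909  0.0997 -0.0007]
```

View pics/c4.png

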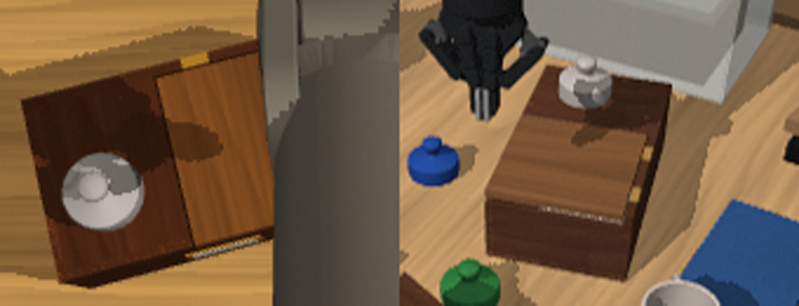

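```bash
python3 -c "
from h import *
p=ray('top',90+103/2.35,155+191/2.35,.122)[:2];print((p-C)@RC)"
```

```text
[-0.02108437  0.08042751]
```

Emit:
servo_tool(motion=[[0,0.04,0,0,1],[0,0.08,-0.001,0,1],[0,0.1,-0.001,0,1],[0.03,0.1,-0.001,0,1],[0.065,0.1,-0.001,0,1],[0.085,0.1,-0.001,0,1],[0.095,0.1,-0.001,0,1],[0.1,0.1,-0.001,0,1]])

```text
clock: 6.4
tcp_pos: [0.4844, 0.1576, 0.2894]
orientation: [-0.197, 1.561, 0.194]
contact_force: [0.4, -0.3, -0.2]
grip_width: 0.0001
```

```bash
python3 -c "
from h import *
goto((-.071,-.0605),.273)"
```

```text
clk 6.4 tcp [0.4844 0.1576 0.2894] local [-0.0712 -0.0598] turn -0.37 w 0.00010775655439110854 F [ 0.41 -0.28 -0.22] q [-0.76  0.38  0.39  2.07 -0.21  0.73  0.01] xax [ 0.0015 -0.002  -1.    ]
shift [ 0.0164 -0.0007  0.0002]
```

The paperweight is at local (-21, +80) mm, fully on the deck. Now I press gently.

Emit:
servo_tool(motion=[[0.008,0,0,0,1],[0.014,0,0,0,1],[0.016,0,0,0,1],[0.017,0,0,0,1],[0.018,0,0,0,1],[0.018,0,0,0,1]])

```text
clock: 7.0
tcp_pos: [0.4846, 0.1576, 0.2721]
orientation: [-0.197, 1.56, 0.194]
contact_force: [-2.0, -0.3, 4.8]
grip_width: 0.0003
```

Emit:
servo_tool(motion=[[0.001,0,0,0,1],[0.002,0,0,0,1],[0.003,0,0,0,1],[0.003,0,0,0,1]])

```text
clock: 7.4
tcp_pos: [0.4846, 0.1575, 0.2698]
orientation: [-0.196, 1.56, 0.195]
contact_force: [-2.4, -1.4, 6.1]
grip_width: 0.0001
```

Emit:
servo_tool(motion=[[0.001,0,0,0,1],[0.002,0,0,0,1],[0.003,0,0,0,1],[0.003,0,0,0,1]])

```text
clock: 7.8
tcp_pos: [0.4848, 0.1573, 0.2688]
orientation: [-0.195, 1.56, 0.195]
contact_force: [-7.2, -2.0, 21.3]
grip_width: 0.0001
```

Emit:
servo_tool(motion=[[-0.01,0,0,0,1],[-0.03,0,-0.003,0,1],[-0.06,0,-0.008,0,1],[-0.09,0,-0.012,0,1],[-0.12,0,-0.02,0,1],[-0.14,-0.03,-0.02,0,1],[-0.14,-0.08,-0.02,0,1],[-0.14,-0.12,-0.02,0,1]])

```text
clock: 8.6
tcp_pos: [0.495, 0.034, 0.4104]
orientation: [-0.194, 1.557, 0.196]
contact_force: [0.6, -0.7, -0.4]
grip_width: -0.0001
```

Emit:
servo_tool(motion=[[0,-0.04,0,0,1],[0,-0.08,0,0,1],[0,-0.1,0,0,1],[0,-0.1,0,0,1],[0,-0.1,0,0,1]])

```text
clock: 9.1
tcp_pos: [0.5196, -0.0629, 0.4105]
orientation: [-0.193, 1.556, 0.196]
contact_force: [-0.9, 0.3, -0.3]
grip_width: 0.0002
```

```bash
python3 -c "
from h import *
goto((-.071,-.0605),.273)
a=grab_frame('top')[80:290,70:350,::-1];b=grab_frame('scene')[90:300,120:400,::-1]
cv2.imwrite('pics/c5.png',cv2.resize(np.hstack([a,b]),None,fx=1.42,fy=1.42,interpolation=2))"
```

```text
clk 9.1 tcp [ 0.5196 -0.0629  0.4105] local [-0.093  -0.2821] turn -0.44 w 0.00015650934077389734 F [-0.95  0.33 -0.28] q [-0.49  0.24  0.58  1.94 -0.16  1.    0.42] xax [ 0.0053  0.0022 -1.    ]
shift [0.1378 0.2216 0.0195]
```

View pics/c5.png

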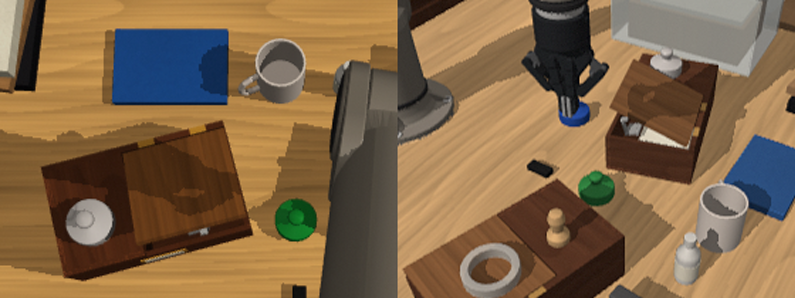

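The lid is ajar at (660,100), the marble weight stands upright on the deck at (90,222) and (665,62), and the tape, stamp and other things are unmoved. The hand is clear of everything.

```bash
python3 -c "
from h import *
print(hand_in())"
```

```text
the job is handed in; nothing more can be done
None
```

The job is done and handed in at about 9 s on the clock, well under the 51 s limit. No checks failed or disagreed.

- **Paperweight:** I pushed the marble paperweight with two part-open fingertips, low on its disc, off chest_a's lid and onto the fixed deck. The picture taken before the press put it upright at about x -21, y +80 mm in the chest's frame. That is the middle of the deck left to right and about 26 mm clear of the seam.
- **Lid:** I then pressed chest_a's lid with the fingers shut, at its press point, down to the stop. The force read 21 N there. After I took the hand away, the last picture showed the lid sprung up and staying ajar. I did not measure its angle.
- **Everything else:** In the last picture chest_b's lid was shut, with the tape roll and stamp on it, and what could be seen of the rest looked unmoved. The stapler was mostly out of view. The arm was touching nothing, and the force reading was about 1 N, which is noise.

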